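# Fetch the spare gauge from behind the jar and the bottle

### The arm

A 7-joint arm with a two-finger parallel gripper is mounted at the origin on a cart in front of the work surface, level with it; the furniture and walls round the work are solid. World frame = base frame: x ahead of the robot, y to its left, z up, the work surface at z = 0. Lengths are in mm, angles in rad, forces in N, time in s.
With the tool pointing down it reaches from about 400 to 850 mm from the base axis. Payload 4.4 kg.
Tool frame: the origin (TCP) lies on the centre line of the jaws, within the pads' length; the fingertips stand 22 mm ahead of it and the grasp point (between the pads) lies 3 mm ahead of it; z points along the fingers, y is the line along which they close (so a half turn about z gives the same grasp; the last joint's range is limited). The gripper opens to 94 mm and grips with 3 to 60 N. Pads are 16 mm wide; open, the fingers measure 119 mm over their backs; the gripper's body (75 mm by 177 mm) begins 78 mm behind the grasp point.
Start: joints at [-1.412, 0.628, 0.038, 1.517, -0.027, 0.996, -0.02], TCP at [144.866, 633.666, 197.278] pointing down, gripper open.
Joint ranges: [-3.06, 3.06], [-0.37, 2.12], [-1.25, 1.32], [0.18, 2.47], [-1.1, 4.24], [0.23, 1.98], [-2.94, 2.94]. Speed limits (rad/s): [2.57, 2.57, 3.14, 3.14, 3.14, 3.14, 3.14].

### API

Orientations are given as a unit quaternion [x, y, z, w].
In Python, from cell import ctrl gives the robot as it stands.
- The arm moves only by the tool send_rows, never from a script. Its argument "increments" is a list that holds one entry, the list of rows, each a list of 5 numbers: the shift along the tool's x, y, z in mm, then the turn about the tool's z in rad, then the finger opening in mm, from 0 to 94. A call has exactly 10 rows; each row is the pose to reach, as a shift and turn from the pose commanded when the call began, along the tool's axes at that moment; what a row does not reach only later rows make up. A row lasts 1/8 s, in which the tool goes at most 62.5 mm and 10.7 degrees, less where a joint would pass 70% of its speed; a pose out of reach is approached as far as the arm can. A call with a gripper value outside its range is refused whole. The fingers move at their own pace and stop on an object; the grip force is fixed at half the most. Time passes only in rows, so rows that repeat a pose let the fingers close, or fill a call up. It gives the time, the measured TCP pose, the force, the opening and the grip force at its end, in the units of the state.
- ctrl.state(): the state, without advancing time (a new reading comes with each control period).
- ctrl.read_camera(name): name is "scene" or "top" or "wrist"; returns the picture (400x640x3 uint8, red, green, blue); there is no depth.
- ctrl.camera_info(name): a dict with "mtx" (3x3 intrinsics, pixels), "world_to_cam" (4x4, takes a point from world to camera coordinates). Camera axes: x right, y down, z forward; pixel columns grow to the right and rows downward; lengths in mm; the calibration is good to about 2 mm. A picture is of the moment at which its call begins: read the wrist's pose just before it. camera_info takes no time and is no camera call; for the wrist camera it gives the pose at the moment of the call.
- ctrl.hand_in(): hands the job in; it is judged then, once.
The state is a dict: "t": time; "joints": joint angles; "qvel": joint speeds; "effort": joint torques, N m; "position": TCP position; "tcp_rot": TCP orientation; "force": force on the tool from outside, world axes, zero at the start; "moment": the same for the moment, N m; "grip_width": finger opening in mm; "finger_force": force on a finger pad.
Only numpy, scipy, OpenCV 4.12 (cv2) and the standard library are available. Lean on these libraries where they do the work, as an engineer would, in place of code of your own. Each camera call takes 0.05 s, during which the arm holds its last target. There are 200 camera calls.

### The job

A spare gauge lies at the back of the aluminium storage bay, shut in by a jar and a bottle standing side by side in front of it. First stand both the jar and the bottle on the low steel side tray, then take the gauge out and lay it, the way up it lies now, fully on the round rubber pad of the fitting stand, and only then stand the jar and the bottle back in the bay, each on the very spot it came from. Keep everything upright, drop nothing from a height, and do not disturb the timer and the thermometer lying near by.

Things in the scene. Friction and masses are not known exactly. Their poses are not given: they have to be found in the camera images.
- jar: screw-cap jar with a beige body and white cap, round, 52 mm diameter, 72 mm high, about 0.1 kg, loose. Origin at the centre of its underside, z up. Stands at the front of the bay, on the left or the right of the bottle; this changes from start to start, and it must come back to where it stood.
- dosing_bottle: white dosing bottle with a ribbed blue screw cap, round, 48 mm diameter, 84 mm high (tallest thing of the three), loose. Origin at the centre of its underside, z up. Stands beside the jar at the front of the bay, centres 56 mm apart (about 6 mm between their walls).
- gauge: spare pressure gauge, a light grey round metal case with a white dial with dark rim marks facing up, 46 mm in diameter and 27 mm high lying on its back, about 0.1 kg, loose. Origin at the centre of its underside, z up. Lies at the back of the bay between two upright cheeks.
- bay: fixed aluminium bay, floor plate 166 x 130 mm, 3 mm thick. Origin on the worktop under the gauge's berth; +x to its back, away from the robot; z up. Cheeks 30 mm high stand at y = -32 and +32 mm (inner faces), x = -10 to 46 mm, so fingers reach the gauge only from front and back. Jar and bottle berths at x = -46, y = +28 and -28 mm. Lips 12 mm high at x = 74 and -88 mm. Dark discs mark the berths.
- side_tray: low open tray of bare steel, 200 mm (x) by 130 mm (y), rim 15 mm high, walls and floor 4 mm thick, fixed. Origin at the centre of its underside, on the worktop. Lies to the left or the right of the bay and changes sides with the fitting stand; room for jar and bottle side by side along its length x.
- stand_pad (a point): centre of the upper face of the round rubber pad, 66 mm in diameter, on the fitting stand (dark steel plate 110 mm square, 8 mm thick, fixed); the pad's face is 12 mm above the worktop. z up.
- timer: white digital timer, 58 x 58 mm, 20 mm high, loose, lies behind the bay; origin at the centre of its underside. Bystander: leave it alone.
- thermometer: grey hand thermometer, 140 x 52 mm, 26 mm high, loose, lies behind the bay; origin at the centre of its underside. Bystander: leave it alone.
There are look-alikes about, which are no part of the job. What is shaped like the gauge but blue is not meant.

How it is judged (in metres and radians):
On the way, in this order (a step that is already met when the one before it is completed fails the run):
1. jar and bottle both stand released on the side tray, the gauge still lies in its berth (x of jar in the frame of side_tray between -0.08 and 0.08 m and y of jar in the frame of side_tray between -0.048 and 0.048 m and z of jar in the frame of side_tray between -0.002 and 0.012 m and angle between each of jar, dosing_bottle's own z axis and vertical below 0.12 rad and x of dosing_bottle in the frame of side_tray between -0.08 and 0.08 m and y of dosing_bottle in the frame of side_tray between -0.048 and 0.048 m and z of dosing_bottle in the frame of side_tray between -0.002 and 0.012 m and contact force between the fingers and jar below 0.05 N and linear speed of each of jar, dosing_bottle below 0.02 m/s and contact force between the fingers and dosing_bottle below 0.05 N and distance of gauge from where it was at the start of the episode below 0.02 m), for 0.2 s.
2. the gauge lies released on the rubber pad while jar and bottle still stand on the side tray (horizontal distance between gauge and stand_pad below 0.012 m and z of gauge in the frame of stand_pad between -0.004 and 0.006 m and angle between each of gauge, jar, dosing_bottle's own z axis and vertical below 0.12 rad and contact force between the fingers and gauge below 0.05 N and linear speed of gauge below 0.02 m/s and x of jar in the frame of side_tray between -0.08 and 0.08 m and y of jar in the frame of side_tray between -0.048 and 0.048 m and z of jar in the frame of side_tray between -0.002 and 0.012 m and x of dosing_bottle in the frame of side_tray between -0.08 and 0.08 m and y of dosing_bottle in the frame of side_tray between -0.048 and 0.048 m and z of dosing_bottle in the frame of side_tray between -0.002 and 0.012 m), for 0.2 s.
At the end, for the whole second after the job is handed in: The gauge lies flat on the rubber pad, its centre within 12 mm of the pad's centre; jar and bottle stand upright in the bay, each within 15 mm of where it stood at the start; all three released and at rest (distance of each of jar, dosing_bottle from where it was at the start of the episode below 0.015 m and angle between each of jar, dosing_bottle, gauge's own z axis and vertical below 0.12 rad and horizontal distance between gauge and stand_pad below 0.012 m and z of gauge in the frame of stand_pad between -0.004 and 0.006 m and contact force between the fingers and jar below 0.05 N and linear speed of each of jar, dosing_bottle, gauge below 0.02 m/s and contact force between the fingers and dosing_bottle below 0.05 N and contact force between the fingers and gauge below 0.05 N); the robot touches nothing.
It fails at once if jar or bottle is tipped (more than about 35 degrees) (angle between any of jar, dosing_bottle's own z axis and vertical above 0.6 rad).
It fails at once if the gauge is tipped (more than about 35 degrees) (angle between gauge's own z axis and vertical above 0.6 rad).
It fails at once if jar, bottle or gauge is let go more than about 6 cm above the worktop ((height (world z) of jar above 0.06 m and contact force between the fingers and jar below 0.01 N) or (height (world z) of dosing_bottle above 0.06 m and contact force between the fingers and dosing_bottle below 0.01 N) or (height (world z) of gauge above 0.06 m and contact force between the fingers and gauge below 0.01 N)).
It fails at once if timer or thermometer is moved by more than 20 mm (distance of any of timer, thermometer from where it was at the start of the episode above 0.02 m).
It also fails if it takes over 112 s, if anything falls off the work surface, if the arm or the gripper's body presses on something with over 40 N, if the wrist force passes 120 N, or if a joint passes its speed limit or range.

## Working session

There is one attempt and no reset: what is moved stays moved. The work goes in short steps, Python scripts to look and compute and a tool call to move; the robot and the scene stay as the last step left them, time stands still between calls to the robot, and variables do not carry over. Pictures are saved under pics/ and viewed, at most 14 in all, crops included, and the job is handed in when it is done.

Besides the shell and the picture viewer there is one more tool, called after "Emit:" by a JSON object that holds its "name" and its "arguments", one argument or row to a line. send_rows: Moves the arm, as the interface text tells. Its arguments: {"type":"object","properties":{"increments":{"type":"array","items":{"type":"array","items":{"type":"array","items":{"type":"number"}}}}},"required":["increments"]}

```bash
mkdir -p pics; ls; python3 - <<'E'
from cell import ctrl
import cv2,json
s=ctrl.state();print({k:s[k] for k in('t','position','tcp_rot','grip_width')})
for n in('top','scene'):
    cv2.imwrite(f'pics/{n}0.png',ctrl.read_camera(n)[:,:,::-1]);i=ctrl.camera_info(n);print(n,i)
E
```

```text
pics
{'t': 0.0, 'position': array([144.70192221, 632.99955676, 196.37405746]), 'tcp_rot': array([ 1.12165246e-01,  9.93689137e-01, -9.19800433e-04, -1.05052920e-04]), 'grip_width': 93.82995682840762}
top {'mtx': array([[390.59409729,   0.        , 313.55984329],
       [  0.        , 390.59409729, 196.56988124],
       [  0.        ,   0.        ,   1.        ]]), 'world_to_cam': array([[-1.42847732e-02, -9.99882879e-01, -5.49301083e-03,
         3.84818548e+01],
       [-9.97421351e-01,  1.46355901e-02, -7.02598563e-02,
         5.75345311e+02],
       [ 7.03320208e-02,  4.47520017e-03, -9.97513599e-01,
         9.18965581e+02],
       [ 0.00000000e+00,  0.00000000e+00,  0.00000000e+00,
         1.00000000e+00]])}
scene {'mtx': array([[468.81554884,   0.        , 318.33435826],
       [  0.        , 468.81554884, 201.28743225],
       [  0.        ,   0.        ,   1.        ]]), 'world_to_cam': array([[ 5.41052653e-01, -8.40918458e-01, -1.08707755e-02,
        -3.10123808e+02],
       [-5.52170049e-01, -3.45460861e-01, -7.58791823e-01,
         3.84119428e+02],
       [ 6.34326622e-01,  4.16548845e-01, -6.51242501e-01,
         6.61211116e+02],
       [ 0.00000000e+00,  0.00000000e+00,  0.00000000e+00,
         1.00000000e+00]])}
```

View pics/top0.png

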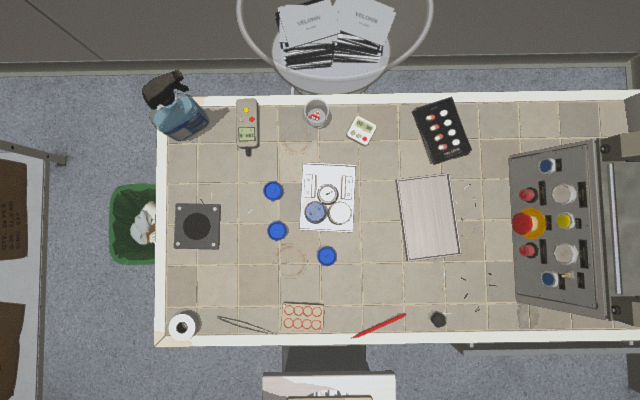

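View pics/scene0.png

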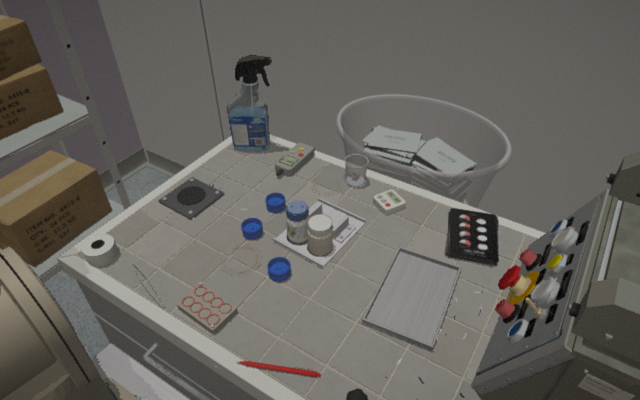

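The top view shows the bay at about (328,197), with the bottle on the left (316,212), the jar on the right (341,213) and the gauge at (328,194). The tray is at (427,217) and the pad at (197,226). Enlarging for measurement.

```bash
python3 - <<'E'
import cv2,numpy as np
a=cv2.imread('pics/top0.png')
c1=cv2.resize(a[155:240,285:370],None,fx=7,fy=7,interpolation=cv2.INTER_CUBIC)
cv2.imwrite('pics/c1.png',c1[:595])
c2=cv2.resize(a[165:270,390:465],None,fx=5,fy=5,interpolation=cv2.INTER_CUBIC)
c3=cv2.resize(a[195:255,165:230],None,fx=5,fy=5,interpolation=cv2.INTER_CUBIC)
o=np.zeros((525,375+325,3),np.uint8);o[:525,:375]=c2;o[:300,375:]=c3
cv2.imwrite('pics/c2.png',o)
E
```

```text
(no output)
```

View pics/c1.png

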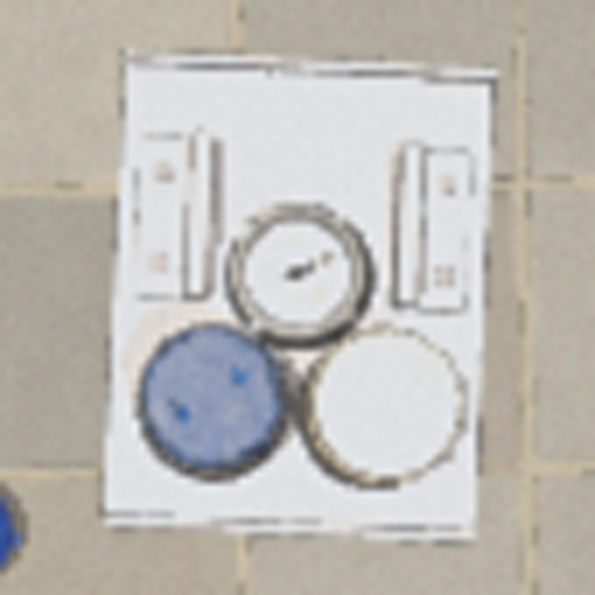

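View pics/c2.png

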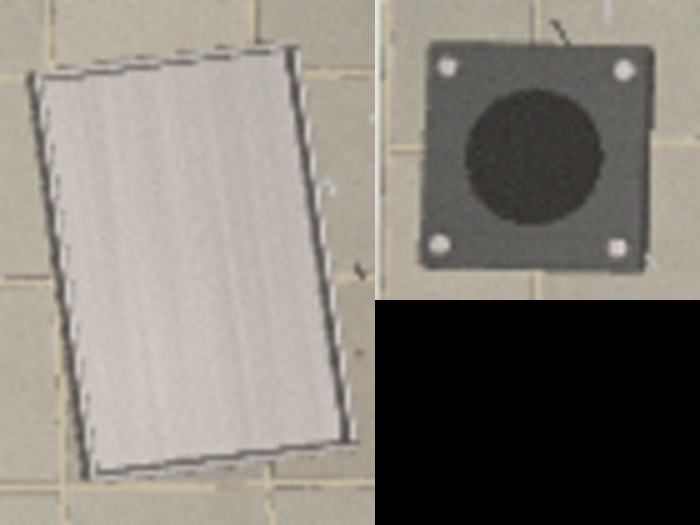

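Crop 1 gives gauge dial (298,272), bottle cap (212,397), jar cap (386,406) and bay lip corners (126,58), (497,73), (474,538), (105,522). Crop 2 gives tray rim corners (30,72), (297,45), (352,440), (85,478) and pad (534,157).

```bash
cat > h.py <<'E'
import numpy as np
from cell import ctrl
def px2w(n,u,v,z,info=None):
    i=info or ctrl.camera_info(n);M=i['world_to_cam'];R,t=M[:3,:3],M[:3,3]
    c=-R.T@t;d=R.T@np.linalg.inv(i['mtx'])@[u,v,1]
    return c+d*(z-c[2])/d[2]
def w2px(n,p):
    i=ctrl.camera_info(n);q=i['mtx']@(i['world_to_cam'][:3]@[*p,1]);return q[:2]/q[2]
def to(x,y,z,a=None):
    "shift in tool axes to world TCP target; a= wanted tool-y direction angle (mod pi)"
    from scipy.spatial.transform import Rotation as Ro
    s=ctrl.state();R=Ro.from_quat(s['tcp_rot']).as_matrix()
    d=R.T@(np.array([x,y,z])-s['position']);cur=np.arctan2(R[1,1],R[0,1])
    r=[round(float(k),1) for k in d]
    if a is not None:
        w=-(a-cur);w=(w+np.pi/2)%np.pi-np.pi/2;r.append(round(float(w),3))
    print('tool shift',r,'cur y ang',round(cur,3),'j7',s['joints'][6],'pos',s['position'].round(1))
E
python3 - <<'E'
from h import *
c1=lambda u,v,z:px2w('top',285+u/7,155+v/7,z).round(1)
c2=lambda u,v,z:px2w('top',390+u/5,165+v/5,z).round(1)
print('gauge',c1(298,272,30));print('bot',c1(212,397,87),'jar',c1(386,406,75))
B=np.array([c1(126,58,12),c1(497,73,12),c1(474,538,12),c1(105,522,12)]);print(B)
for k in range(4):print(np.linalg.norm(B[k]-B[k-1]))
x=(B[0]+B[1]-B[2]-B[3])/2;print('bay ang',np.arctan2(x[1],x[0]),B.mean(0))
T=np.array([c2(30,72,15),c2(297,45,15),c2(352,440,15),c2(85,478,15)]);print(T)
for k in range(4):print(np.linalg.norm(T[k]-T[k-1]))
x=(T[0]+T[1]-T[2]-T[3])/2;print('tray ang',np.arctan2(x[1],x[0]),T.mean(0))
print('pad',px2w('top',165+159/5,195+157/5,12).round(1))
for n,u,v in(('th',247,124),('tim',361,130),('cup',316,113)):print(n,px2w('top',u,v,22).round())
for u,v in((273,190),(277,231),(327,256)):print('blue',px2w('top',u,v,27).round())
to(0,0,0)
E
```

```text
gauge [581.1  -3.3  30. ]
bot [537.3  26.5  87. ] jar [533.9 -29.6  75. ]
[[658.3  54.8  12. ]
 [651.  -74.4  12. ]
 [489.8 -62.9  12. ]
 [497.1  64.   12. ]]
161.4623175852495
129.4060663183917
161.6096841157732
127.10979505923217
bay ang -0.06411794527646693 [574.05   -4.625  12.   ]
[[ 615.  -170.2   15. ]
 [ 626.2 -299.8   15. ]
 [ 435.9 -318.7   15. ]
 [ 419.7 -190.7   15. ]]
196.37296147891644
130.08305039473822
191.23624133516122
129.02108354838754
tray ang 0.10182503873647472 [ 524.2  -244.85   15.  ]
pad [508.3 313.4  12. ]
th [755. 190.  22.]
tim [736. -87.  22.]
cup [780.  21.  22.]
blue [593. 127.  27.]
blue [495. 118.  27.]
blue [434.   0.  27.]
tool shift [-0.1, -649.1, 197.5] cur y ang 1.346 j7 -0.020027365710551557 pos [144.7 633.1 196.5]
```

Emit:
{"name": "send_rows", "arguments": {
  "increments": [
    [[-527,-559,57,1.406,84],[-527,-559,57,1.406,84],[-527,-559,57,1.406,84],[-527,-559,57,1.406,84],[-527,-559,57,1.406,84],[-527,-559,57,1.406,84],[-527,-559,57,1.406,84],[-527,-559,57,1.406,84],[-527,-559,57,1.406,84],[-527,-559,57,1.406,84]]
  ]
}}

```text
t: 1.35
position: [461.3, 94.7, 150.8]
tcp_rot: [0.728, 0.686, 0.0, -0.0]
force: [0.4, 0.5, 0.9]
grip_width: 83.9
finger_force: 0.0
```

```bash
python3 -c "
from h import *
to(533.9,-29.6,140,-0.06)"
```

```text
tool shift [-119.7, 79.9, 10.7, 0.001] cur y ang -0.059 j7 -0.008215621033706608 pos [461.3  94.7 150.8]
```

Emit:
{"name": "send_rows", "arguments": {
  "increments": [
    [[-119.7,79.9,10,0,84],[-119.7,79.9,10,0,84],[-119.7,79.9,10,0,84],[-119.7,79.9,10,0,84],[-119.7,79.9,10,0,84],[-119.7,79.9,10,0,84],[-119.7,79.9,10,0,84],[-119.7,79.9,10,0,84],[-119.7,79.9,10,0,84],[-119.7,79.9,10,0,84]]
  ]
}}

```text
t: 2.6
position: [533.1, -28.1, 141.0]
tcp_rot: [0.728, 0.686, -0.0, -0.0]
force: [0.1, 0.4, 0.7]
grip_width: 84.1
finger_force: 0.0
```

```bash
python3 - <<'E'
from h import *
import cv2
to(533.9,-29.6,60,-0.06)
cv2.imwrite('pics/w1.png',ctrl.read_camera('wrist')[:,:,::-1])
for p in((533.9,-29.6,75),(537.3,26.5,87),(581,-4,30)):print(w2px('wrist',p).round(1))
E
```

```text
tool shift [-1.5, 0.9, 81.0, -0.0] cur y ang -0.06 j7 0.2403688325998539 pos [533.1 -28.1 141. ]
[324.1 217.8]
[324.3 146.4]
[375.9 170.7]
```

View pics/w1.png

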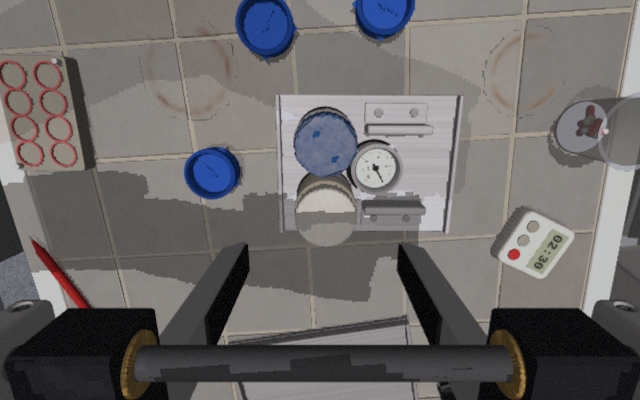

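The wrist view matches the predictions to about 2 mm: jar (327,217), bottle (325,144), gauge (376,167). I'll descend on the jar.

Emit:
{"name": "send_rows", "arguments": {
  "increments": [
    [[-1.5,1.2,25,0,84],[-1.5,1.2,50,0,84],[-1.5,1.2,70,0,84],[-1.5,1.2,80,0,84],[-1.5,1.2,80,0,84],[-1.5,1.2,80,0,84],[-1.5,1.2,80,0,60],[-1.5,1.2,80,0,50],[-1.5,1.2,80,0,45],[-1.5,1.2,80,0,40]]
  ]
}}

```text
t: 3.9
position: [534.4, -29.6, 61.1]
tcp_rot: [0.728, 0.686, 0.0, 0.0]
force: [0.6, -0.3, 0.2]
grip_width: 47.6
finger_force: 27.5
```

Emit:
{"name": "send_rows", "arguments": {
  "increments": [
    [[0,0,0,0,40],[0,0,0,0,40],[0,0,-5,0,40],[0,0,-12,0,40],[0,0,-20,0,40],[0,0,-30,0,40],[0,0,-40,0,40],[0,0,-40,0,40],[0,0,-40,0,40],[0,0,-40,0,40]]
  ]
}}

```text
t: 5.15
position: [533.9, -29.5, 100.7]
tcp_rot: [0.728, 0.686, -0.0, -0.0]
force: [-0.1, 0.0, -1.7]
grip_width: 47.3
finger_force: 30.0
```

```bash
python3 - <<'E'
from h import *
to(474.5,-249.9,100,-0.06)
E
```

```text
tool shift [-223.5, -46.1, 0.7, 0.0] cur y ang -0.06 j7 0.27405869837968605 pos [533.9 -29.5 100.7]
```

Emit:
{"name": "send_rows", "arguments": {
  "increments": [
    [[-15,-3,0,0,40],[-50,-10,0,0,40],[-95,-20,0,0,40],[-140,-29,0,0,40],[-180,-37,0,0,40],[-210,-43,0,0,40],[-223.5,-46,0,0,40],[-223.5,-46,0,0,40],[-223.5,-46,15,0,40],[-223.5,-46,25,0,40]]
  ]
}}

```text
t: 6.4
position: [475.0, -248.0, 74.7]
tcp_rot: [0.727, 0.686, 0.0, -0.001]
force: [0.7, -0.5, -0.6]
grip_width: 47.3
finger_force: 30.0
```

Emit:
{"name": "send_rows", "arguments": {
  "increments": [
    [[0,0,6,0,40],[0,0,10,0,40],[0,0,12,0,40],[0,0,12.5,0,40],[0,0,13,0,40],[0,0,13,0,40],[0,0,13,0,40],[0,0,13,0,40],[0,0,13,0,40],[0,0,13,0,40]]
  ]
}}

```text
t: 7.65
position: [474.9, -250.0, 63.0]
tcp_rot: [0.728, 0.686, -0.0, -0.0]
force: [0.2, -0.3, -0.1]
grip_width: 47.2
finger_force: 30.0
```

Emit:
{"name": "send_rows", "arguments": {
  "increments": [
    [[0,0,0.7,0,40],[0,0,0.7,0,40],[0,0,0.7,0,55],[0,0,0.7,0,70],[0,0,0.7,0,84],[0,0,0.7,0,84],[0,0,0.7,0,84],[0,0,-30,0,84],[0,0,-60,0,84],[0,0,-80,0,84]]
  ]
}}

```text
t: 8.9
position: [475.3, -250.2, 144.3]
tcp_rot: [0.728, 0.686, 0.0, 0.001]
force: [0.3, 0.9, -0.5]
grip_width: 84.1
finger_force: 0.0
```

```bash
python3 - <<'E'
from h import *
to(537.3,26.5,140,-0.06)
E
```

```text
tool shift [279.9, 45.3, 4.3, -0.0] cur y ang -0.06 j7 0.636421722646364 pos [ 475.3 -250.2  144.3]
```

Emit:
{"name": "send_rows", "arguments": {
  "increments": [
    [[60,10,2,0,84],[120,20,2,0,84],[180,30,2,0,84],[240,39,2,0,84],[280,45,2,0,84],[280,45,2,0,84],[280,45,2,0,84],[280,45,2,0,84],[280,45,2,0,84],[280,45,2,0,84]]
  ]
}}

```text
t: 10.15
position: [536.6, 26.0, 141.1]
tcp_rot: [0.728, 0.685, -0.0, 0.0]
force: [-0.4, 0.1, -0.5]
grip_width: 84.1
finger_force: 0.0
```

```bash
python3 - <<'E'
from h import *
to(537.3,26.5,61,-0.06)
E
```

```text
tool shift [0.5, 0.7, 80.1, -0.001] cur y ang -0.061 j7 0.1286820542442267 pos [536.6  26.  141.1]
```

Emit:
{"name": "send_rows", "arguments": {
  "increments": [
    [[0.5,0.7,25,0,84],[0.5,0.7,50,0,84],[0.5,0.7,70,0,84],[0.5,0.7,80,0,84],[0.5,0.7,80,0,84],[0.5,0.7,80,0,84],[0.5,0.7,80,0,60],[0.5,0.7,80,0,50],[0.5,0.7,80,0,40],[0.5,0.7,80,0,35]]
  ]
}}

```text
t: 11.4
position: [537.4, 27.4, 61.1]
tcp_rot: [0.728, 0.686, 0.0, 0.0]
force: [-0.8, -0.5, -0.5]
grip_width: 47.4
finger_force: 0.0
```

Emit:
{"name": "send_rows", "arguments": {
  "increments": [
    [[0,0,0,0,35],[0,0,0,0,35],[0,0,-5,0,35],[0,0,-12,0,35],[0,0,-20,0,35],[0,0,-30,0,35],[0,0,-40,0,35],[0,0,-40,0,35],[0,0,-40,0,35],[0,0,-40,0,35]]
  ]
}}

```text
t: 12.65
position: [537.0, 27.3, 100.7]
tcp_rot: [0.728, 0.686, -0.0, -0.0]
force: [0.5, 0.0, -0.8]
grip_width: 44.5
finger_force: 30.0
```

```bash
python3 - <<'E'
from h import *
to(574,-239.8,101,-0.06)
E
```

```text
tool shift [-264.4, 52.9, -0.3, -0.0] cur y ang -0.06 j7 0.15758008594355807 pos [537.   27.3 100.7]
```

Emit:
{"name": "send_rows", "arguments": {
  "increments": [
    [[-15,3,0,0,35],[-55,11,0,0,35],[-105,21,0,0,35],[-155,31,0,0,35],[-205,41,0,0,35],[-245,49,0,0,35],[-264,53,0,0,35],[-264,53,0,0,35],[-264,53,15,0,35],[-264,53,25,0,35]]
  ]
}}

```text
t: 13.9
position: [574.1, -236.5, 74.5]
tcp_rot: [0.727, 0.687, 0.0, -0.001]
force: [-0.4, 0.1, -0.9]
grip_width: 44.8
finger_force: 30.0
```

Emit:
{"name": "send_rows", "arguments": {
  "increments": [
    [[0,0,6,0,35],[0,0,10,0,35],[0,0,12,0,35],[0,0,12.5,0,35],[0,0,13,0,35],[0,0,13,0,35],[0,0,13.5,0,35],[0,0,13.5,0,35],[0,0,13.5,0,35],[0,0,13.5,0,35]]
  ]
}}

```text
t: 15.15
position: [574.4, -239.4, 62.5]
tcp_rot: [0.728, 0.686, -0.0, -0.0]
force: [-1.0, -0.3, -1.2]
grip_width: 44.6
finger_force: 30.0
```

Emit:
{"name": "send_rows", "arguments": {
  "increments": [
    [[0,0,0.8,0,35],[0,0,0.8,0,35],[0,0,0.8,0,50],[0,0,0.8,0,65],[0,0,0.8,0,80],[0,0,0.8,0,80],[0,0,0.8,0,80],[0,0,-30,0,80],[0,0,-60,0,80],[0,0,-80,0,80]]
  ]
}}

```text
t: 16.4
position: [574.9, -239.7, 144.0]
tcp_rot: [0.728, 0.686, 0.0, 0.001]
force: [0.1, 0.2, -0.2]
grip_width: 79.6
finger_force: 0.0
```

```bash
python3 - <<'E'
from h import *
import cv2
to(581,-4,130,-0.06)
a=ctrl.read_camera('top')[:,:,::-1]
cv2.imwrite('pics/t1.png',cv2.resize(a[150:275,280:480],None,fx=4,fy=4,interpolation=cv2.INTER_CUBIC))
E
```

```text
tool shift [235.6, -8.1, 13.8, -0.0] cur y ang -0.06 j7 0.525223849672432 pos [ 574.9 -239.7  144. ]
```

View pics/t1.png

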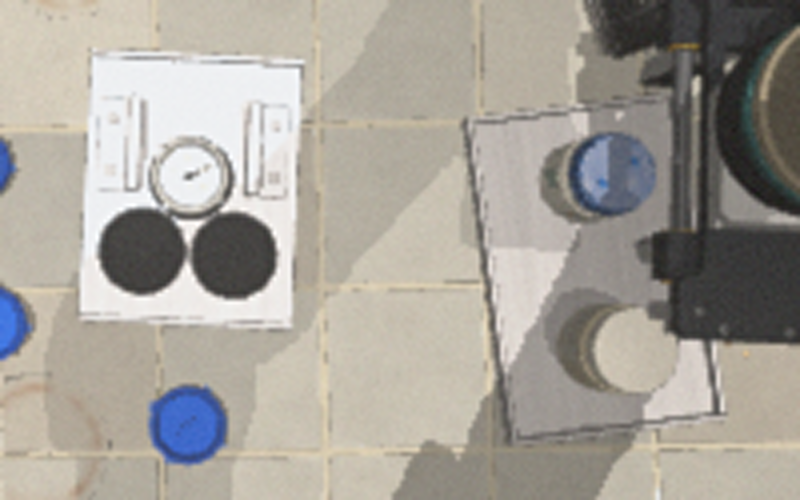

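Both containers stand in the tray: bottle cap at (613,174), jar cap at (637,350). The berth discs are visible at (143,251) and (234,255), and the gauge is at (190,175).

```bash
python3 - <<'E'
from h import *
f=lambda u,v,z:px2w('top',280+u/4,150+v/4,z).round(1)
print(f(143,251,3),f(234,255,3),'gauge',f(190,175,30),'bot',f(613,174,88),'jar',f(637,350,76))
E
```

```text
[537.4  25.4   3. ] [534.1 -30.    3. ] gauge [581.4  -3.2  30. ] bot [ 574. -237.   88.] jar [ 475.8 -250.5   76. ]
```

Emit:
{"name": "send_rows", "arguments": {
  "increments": [
    [[40,-1,0,0,80],[100,-3,0,0,80],[160,-5,0,0,80],[210,-7,4,0,80],[235.5,-8,8,0,80],[235.5,-8,13,0,80],[235.5,-8,13,0,80],[235.5,-8,13,0,80],[235.5,-8,13,0,80],[235.5,-8,13,0,80]]
  ]
}}

```text
t: 17.7
position: [580.7, -4.6, 129.7]
tcp_rot: [0.728, 0.685, 0.0, 0.0]
force: [-1.0, -0.7, 0.5]
grip_width: 79.8
finger_force: 0.0
```

```bash
python3 - <<'E'
from h import *
import cv2
to(581,-4,38,-0.06)
a=ctrl.read_camera('wrist')[:,:,::-1]
print(w2px('wrist',(581,-4,30)))
cv2.imwrite('pics/w2.png',cv2.resize(a[60:360,170:490],None,fx=2,fy=2))
E
```

```text
tool shift [0.6, 0.3, 91.7, -0.001] cur y ang -0.061 j7 0.1694429766065719 pos [580.7  -4.6 129.7]
[323.25107222 203.43614794]
```

View pics/w2.png

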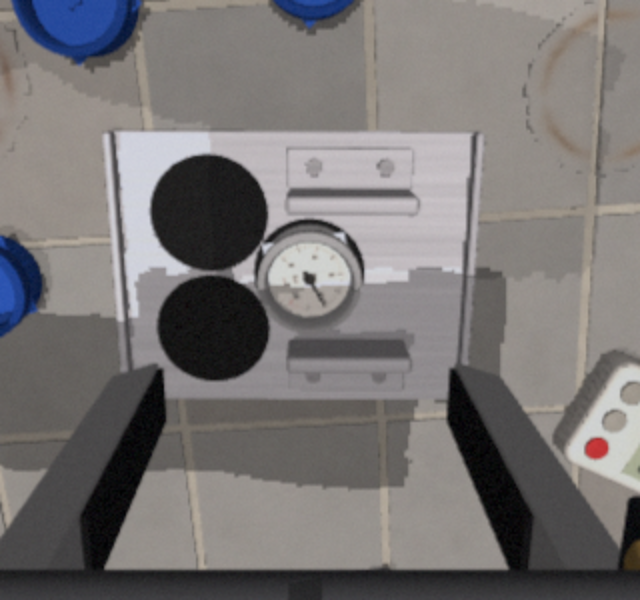

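The gauge is seen at (324.5,200) against a predicted (323.3,203.4), so its y is about −3. The space in front is clear; I'll grasp it.

Emit:
{"name": "send_rows", "arguments": {
  "increments": [
    [[1.3,0.6,30,0,80],[1.3,0.6,60,0,80],[1.3,0.6,85,0,80],[1.3,0.6,98,0,80],[1.3,0.6,102,0,80],[1.3,0.6,102,0,80],[1.3,0.6,102,0,60],[1.3,0.6,102,0,48],[1.3,0.6,102,0,38],[1.3,0.6,102,0,33]]
  ]
}}

```text
t: 19.0
position: [581.3, -2.6, 27.7]
tcp_rot: [0.728, 0.686, 0.0, 0.0]
force: [0.4, -1.2, 0.4]
grip_width: 43.4
finger_force: 0.0
```

Emit:
{"name": "send_rows", "arguments": {
  "increments": [
    [[0,0,0,0,33],[0,0,0,0,33],[0,0,-5,0,33],[0,0,-15,0,33],[0,0,-30,0,33],[0,0,-50,0,33],[0,0,-65,0,33],[0,0,-65,0,33],[0,0,-65,0,33],[0,0,-65,0,33]]
  ]
}}

```text
t: 20.25
position: [580.7, -2.5, 91.8]
tcp_rot: [0.728, 0.686, -0.001, -0.0]
force: [0.1, -0.1, -0.0]
grip_width: 33.3
finger_force: 0.0
```

```bash
python3 - <<'E'
from h import *
to(508.3,313.4,92,-0.06)
E
```

```text
tool shift [311.0, -91.2, -0.1, 0.0] cur y ang -0.06 j7 0.1891185610688577 pos [580.7  -2.5  91.8]
```

```bash
python3 - <<'E'
from h import *
import cv2
a=ctrl.read_camera('wrist')[:,:,::-1]
print(w2px('wrist',(581,-3,30)))
cv2.imwrite('pics/w3.png',a)
E
```

```text
[323.44963198 218.17819794]
```

View pics/w3.png

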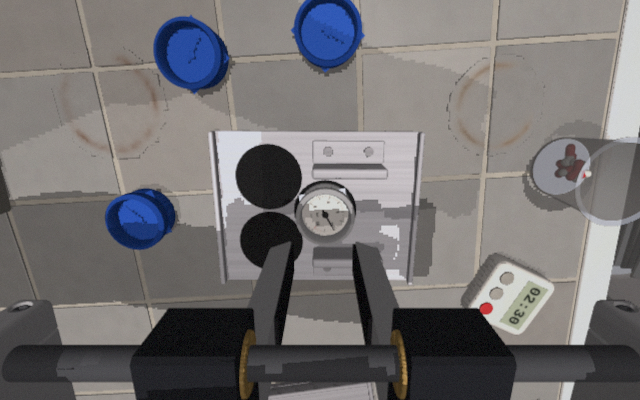

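The gauge is still lying untouched at (325,213); the fingers came up empty. I'll retry slightly lower and check the grip before lifting.

Emit:
{"name": "send_rows", "arguments": {
  "increments": [
    [[0.5,0.5,0,0,80],[0.5,0.5,0,0,80],[0.5,0.5,0,0,80],[0.5,0.5,20,0,80],[0.5,0.5,40,0,80],[0.5,0.5,56,0,80],[0.5,0.5,63,0,80],[0.5,0.5,66,0,80],[0.5,0.5,66,0,70],[0.5,0.5,66,0,60]]
  ]
}}

```text
t: 21.55
position: [582.2, -2.1, 27.0]
tcp_rot: [0.728, 0.686, 0.0, 0.0]
force: [0.0, 0.5, 0.2]
grip_width: 63.6
finger_force: 0.0
```

Emit:
{"name": "send_rows", "arguments": {
  "increments": [
    [[0,0,0,0,50],[0,0,0,0,46],[0,0,0,0,44],[0,0,0,0,42],[0,0,0,0,40],[0,0,0,0,38],[0,0,0,0,38],[0,0,0,0,38],[0,0,0,0,38],[0,0,0,0,38]]
  ]
}}

```text
t: 22.8
position: [581.8, -2.1, 26.5]
tcp_rot: [0.728, 0.686, -0.0, -0.0]
force: [0.8, 0.4, -0.6]
grip_width: 37.9
finger_force: 0.0
```

```bash
python3 - <<'E'
from h import *
import cv2
a=ctrl.read_camera('wrist')[:,:,::-1];b=ctrl.read_camera('scene')[:,:,::-1]
o=np.zeros((600,800,3),np.uint8)
o[:320]=cv2.resize(a[100:340,20:620],(800,320));o[320:600,:400]=cv2.resize(b[180:285,245:395],(400,280))
cv2.imwrite('pics/w4.png',o)
E
```

```text
(no output)
```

View pics/w4.png

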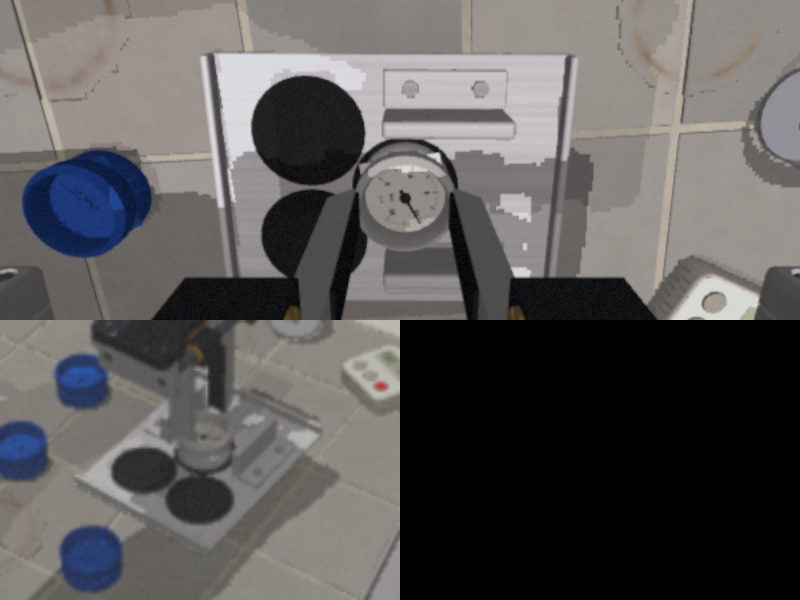

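The fingers straddle the gauge but have not quite touched it: the opening reads low and the case is narrower at this height. I'll close further.

Emit:
{"name": "send_rows", "arguments": {
  "increments": [
    [[0,0,0,0,34],[0,0,0,0,30],[0,0,0,0,26],[0,0,0,0,22],[0,0,0,0,20],[0,0,0,0,20],[0,0,0,0,20],[0,0,0,0,20],[0,0,0,0,20],[0,0,0,0,20]]
  ]
}}

```text
t: 24.15
position: [581.8, -2.1, 26.5]
tcp_rot: [0.728, 0.686, 0.0, -0.0]
force: [0.2, -0.1, 0.7]
grip_width: 19.9
finger_force: 0.0
```

```bash
python3 - <<'E'
from h import *
import cv2
s=ctrl.state();print({k:np.round(s[k],3) for k in('position','force','moment','grip_width','finger_force','joints')})
a=ctrl.read_camera('wrist')[:,:,::-1];b=ctrl.read_camera('scene')[:,:,::-1]
o=np.zeros((600,800,3),np.uint8)
o[:240,:600]=a[100:340,20:620];o[240:600,:640]=cv2.resize(b[190:270,255:397],(640,360),interpolation=cv2.INTER_CUBIC)
cv2.imwrite('pics/w5.png',o)
p=s['position']
for z in (0,10,22,30):
  print(z,w2px('wrist',(p[0]-10,p[1],p[2]-z)).round(),w2px('wrist',(p[0]+10,p[1],p[2]-z)).round())
E
```

```text
{'position': array([581.798,  -2.113,  26.519]), 'force': array([ 0.188, -0.124,  0.709]), 'moment': array([-0.074,  0.01 , -0.043]), 'grip_width': np.float64(19.919), 'finger_force': np.float64(0.0), 'joints': array([-0.208,  0.783,  0.262,  1.849, -0.354,  0.555,  0.223])}
0 [306. 252.] [340. 250.]
10 [307. 245.] [339. 243.]
22 [308. 238.] [338. 236.]
30 [308. 234.] [338. 232.]
```

View pics/w5.png

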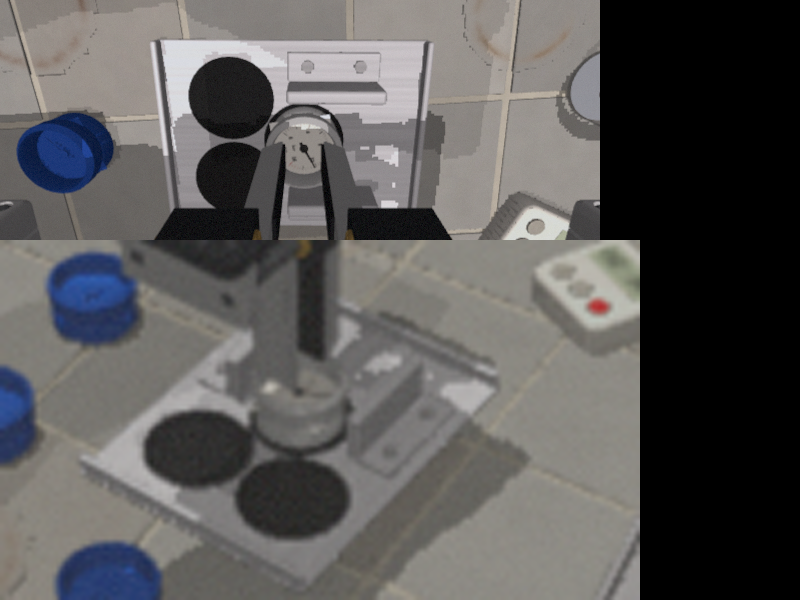

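The fingertips look to sit above the dial rather than around it: in the scene crop the far finger ends near (320,358). I'll compare that with the projected tip heights.

```bash
python3 - <<'E'
from h import *
print('seen far tip ~',255+320*142/640,190+118*80/360)
for z in(4.5,20,30,36,42):
  print(z,'scene far finger inner/outer, -y edge',w2px('scene',(592,-10,z)).round(1),w2px('scene',(604,-10,z)).round(1),w2px('scene',(592,6,z)).round(1))
  r=[w2px('wrist',(581.8+s,-2.1+8,z)) for s in(-10,10)];print('   wrist tips +y edge',r[0].round(),r[1].round(), 'mid row at y0',w2px('wrist',(581.8,-2.1,z)).round())
E
```

```text
seen far tip ~ 326.0 216.22222222222223
4.5 scene far finger inner/outer, -y edge [326.8 227.4] [329.6 224.2] [320.6 224.7]
   wrist tips +y edge [307. 226.] [338. 225.] mid row at y0 [323. 237.]
20 scene far finger inner/outer, -y edge [326.8 222.2] [329.7 219. ] [320.6 219.6]
   wrist tips +y edge [306. 235.] [339. 233.] mid row at y0 [323. 247.]
30 scene far finger inner/outer, -y edge [326.8 218.8] [329.7 215.7] [320.5 216.2]
   wrist tips +y edge [305. 242.] [340. 240.] mid row at y0 [323. 253.]
36 scene far finger inner/outer, -y edge [326.8 216.8] [329.7 213.6] [320.5 214.1]
   wrist tips +y edge [304. 246.] [340. 244.] mid row at y0 [323. 258.]
42 scene far finger inner/outer, -y edge [326.8 214.7] [329.7 211.6] [320.5 212.1]
   wrist tips +y edge [304. 250.] [341. 248.] mid row at y0 [323. 262.]
```

Both views put the tips at z≈36, about 31 mm higher than the tool data says. The true tip is about 9.5 mm behind the reported TCP. I'll open and go down in stages while watching the force.

Emit:
{"name": "send_rows", "arguments": {
  "increments": [
    [[0,0,0,0,80],[0,0,0,0,80],[0,0,0,0,80],[0,0,0,0,80],[0,0,0,0,80],[0,0,4,0,80],[0,0,9,0,80],[0,0,14,0,80],[0,0,18,0,80],[0,0,18,0,80]]
  ]
}}

```text
t: 25.5
position: [581.4, -2.1, 8.0]
tcp_rot: [0.728, 0.686, -0.0, -0.0]
force: [-0.7, 0.3, 0.7]
grip_width: 79.9
finger_force: 0.0
```

Emit:
{"name": "send_rows", "arguments": {
  "increments": [
    [[0,0,2,0,80],[0,0,4,0,80],[0,0,6,0,80],[0,0,6,0,66],[0,0,6,0,56],[0,0,6,0,48],[0,0,6,0,42],[0,0,6,0,38],[0,0,6,0,34],[0,0,6,0,34]]
  ]
}}

```text
t: 26.75
position: [581.9, -2.1, 2.6]
tcp_rot: [0.728, 0.686, 0.0, 0.0]
force: [0.5, -0.5, 1.8]
grip_width: 44.5
finger_force: 30.0
```

Now it is really gripped (44.5 mm, 30 N). Lifting.

Emit:
{"name": "send_rows", "arguments": {
  "increments": [
    [[0,0,-3,0,34],[0,0,-10,0,34],[0,0,-20,0,34],[0,0,-32,0,34],[0,0,-44,0,34],[0,0,-50,0,34],[0,0,-50,0,34],[0,0,-50,0,34],[0,0,-50,0,34],[0,0,-50,0,34]]
  ]
}}

```text
t: 28.0
position: [581.5, -2.1, 52.2]
tcp_rot: [0.728, 0.686, -0.0, -0.0]
force: [-0.1, 0.9, -1.4]
grip_width: 44.2
finger_force: 30.0
```

```bash
python3 - <<'E'
from h import *
to(508.3,314.0,52,-0.06)
E
```

```text
tool shift [311.2, -92.1, 0.2, -0.0] cur y ang -0.06 j7 0.21044117430178472 pos [581.5  -2.1  52.2]
```

Emit:
{"name": "send_rows", "arguments": {
  "increments": [
    [[15,-4,0,0,34],[55,-16,0,0,34],[105,-31,0,0,34],[155,-46,0,0,34],[205,-61,0,0,34],[255,-76,0,0,34],[295,-87,0,0,34],[311,-92,0,0,34],[311,-92,0,0,34],[311,-92,0,0,34]]
  ]
}}

```text
t: 29.25
position: [509.3, 311.3, 52.6]
tcp_rot: [0.729, 0.685, -0.0, 0.001]
force: [0.1, -0.7, -1.9]
grip_width: 44.3
finger_force: 30.0
```

```bash
python3 - <<'E'
from h import *
import cv2
to(508.3,314.0,12.5,-0.06)
i=ctrl.camera_info('wrist');a=ctrl.read_camera('wrist')[:,:,::-1]
print(w2px('wrist',(508.3,313.4,12)),w2px('wrist',(508.3,313,77)))
b=ctrl.read_camera('scene')[:,:,::-1]
o=np.zeros((600,640,3),np.uint8);o[:360]=a[0:360];o[360:]=cv2.resize(b[130:250,120:440],(640,240))
cv2.imwrite('pics/w6.png',o)
E
```

```text
tool shift [2.7, -1.2, 40.1, -0.003] cur y ang -0.063 j7 -0.2821023218202374 pos [509.3 311.3  52.6]
[321.03681741 224.2784084 ] [320.59037079 267.02550242]
```

View pics/w6.png

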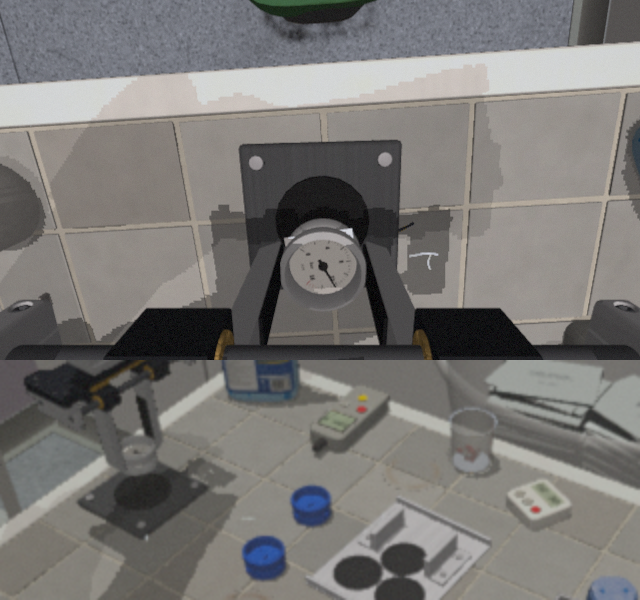

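The gauge is held level, dial at (323,266) above the pad centred at about (322,222), as predicted. Lowering it.

Emit:
{"name": "send_rows", "arguments": {
  "increments": [
    [[0,0,0,0,34],[0,0,10,0,34],[0,0,20,0,34],[0,0,29,0,34],[0,0,34,0,34],[0,0,36,0,34],[0,0,37,0,34],[0,0,38,0,34],[0,0,38,0,34],[0,0,38,0,34]]
  ]
}}

```text
t: 30.6
position: [508.7, 313.9, 14.7]
tcp_rot: [0.728, 0.686, 0.0, 0.0]
force: [0.1, -0.2, -1.6]
grip_width: 44.6
finger_force: 30.0
```

```bash
python3 - <<'E'
from h import *
to(508.3,314.0,11.8,-0.06)
E
```

```text
tool shift [0.0, -0.4, 2.9, 0.0] cur y ang -0.06 j7 -0.26027496714819565 pos [508.7 313.9  14.7]
```

Emit:
{"name": "send_rows", "arguments": {
  "increments": [
    [[0,0,1,0,34],[0,0,2,0,34],[0,0,2.7,0,34],[0,0,2.7,0,34],[0,0,2.7,0,40],[0,0,2.7,0,50],[0,0,2.7,0,62],[0,0,2.7,0,80],[0,0,2.7,0,80],[0,0,2.7,0,80]]
  ]
}}

```text
t: 31.85
position: [508.6, 313.9, 11.8]
tcp_rot: [0.728, 0.686, 0.0, -0.0]
force: [0.5, -0.1, -0.4]
grip_width: 79.7
finger_force: 0.0
```

Emit:
{"name": "send_rows", "arguments": {
  "increments": [
    [[0,0,-15,0,80],[0,0,-40,0,80],[0,0,-80,0,80],[0,0,-120,0,80],[0,0,-120,0,80],[0,0,-120,0,80],[-60,0,-120,0,80],[-120,0,-120,0,80],[-180,0,-120,0,80],[-180,0,-120,0,80]]
  ]
}}

```text
t: 33.1
position: [496.6, 128.1, 131.2]
tcp_rot: [0.731, 0.682, -0.002, 0.0]
force: [-0.2, 0.8, 0.0]
grip_width: 79.8
finger_force: 0.0
```

```bash
python3 - <<'E'
from h import *
import cv2
to(475.3,-250,130,-0.06)
a=ctrl.read_camera('top')[:,:,::-1]
print(w2px('top',(508.3,313.4,39)),w2px('top',(475.3,-250,76)),w2px('top',(574.4,-239,88)))
o=np.zeros((480,800,3),np.uint8);o[:,:400]=cv2.resize(a[195:255,172:222],(400,480),interpolation=cv2.INTER_CUBIC)
o[:,400:]=cv2.resize(a[165:265,390:473],(400,480),interpolation=cv2.INTER_CUBIC)
cv2.imwrite('pics/t2.png',o)
E
```

```text
tool shift [-378.7, 4.9, 2.4, -0.009] cur y ang -0.069 j7 -0.036703364460234075 pos [496.6 128.1 131.2]
[193.31884558 226.46555894] [439.03934106 237.73775489] [434.15319247 193.31492725]
```

View pics/t2.png

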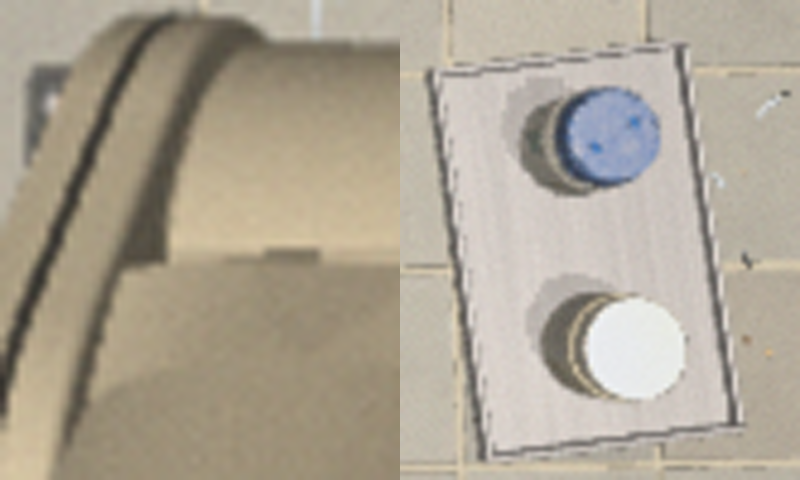

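The containers are as expected: bottle cap at (434,193.5) and jar cap at (438.6,237.5) in full-image pixels. The arm hides the gauge. I'll go to the bottle first, then check the gauge from there.

```bash
python3 - <<'E'
from h import *
to(574.4,-239.5,130,-0.06)
E
```

```text
tool shift [-365.4, 101.3, 1.3, -0.005] cur y ang -0.065 j7 -0.03748077887781279 pos [497.  131.8 131.1]
```

Emit:
{"name": "send_rows", "arguments": {
  "increments": [
    [[-60,17,0,0,80],[-120,34,0,0,80],[-180,50,0,0,80],[-240,67,0,0,80],[-300,83,0,0,80],[-345,95,0,0,80],[-365,101,0,0,80],[-365,101,0,0,80],[-365,101,0,0,80],[-365,101,0,0,80]]
  ]
}}

```text
t: 34.4
position: [577.1, -233.4, 131.7]
tcp_rot: [0.727, 0.687, 0.0, -0.001]
force: [-0.3, -0.2, -0.4]
grip_width: 80.4
finger_force: 0.0
```

```bash
python3 - <<'E'
from h import *
import cv2
to(574.4,-239.5,45,-0.06)
a=ctrl.read_camera('top')[:,:,::-1]
print(w2px('top',(508.3,313.4,39)))
cv2.imwrite('pics/t3.png',cv2.resize(a[195:255,165:230],(650,600),interpolation=cv2.INTER_CUBIC))
E
```

```text
tool shift [-6.4, -2.3, 86.7, 0.003] cur y ang -0.057 j7 0.5536169112687629 pos [ 577.1 -233.4  131.7]
[193.31884558 226.46555894]
```

View pics/t3.png

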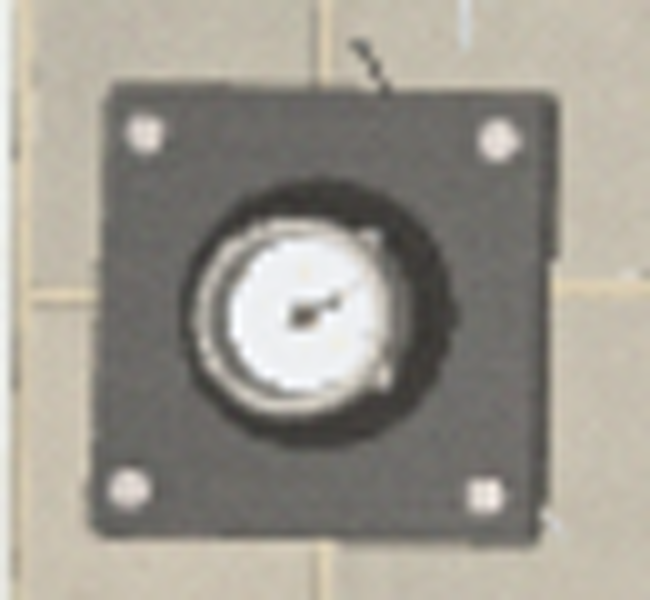

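The gauge lies on the pad, dial at (302,315) in the crop with the pad centred at (319,313). Allowing for parallax it is about 4 mm off centre, within the 12 mm tolerance. On to the bottle.

Emit:
{"name": "send_rows", "arguments": {
  "increments": [
    [[0,0,0,0,80],[0,0,10,0,80],[0,0,25,0,80],[0,0,30,0,80],[0,0,30,0,80],[0,0,30,0,80],[0,0,30,0,80],[0,0,30,0,80],[0,0,30,0,80],[0,0,30,0,80]]
  ]
}}

```text
t: 35.7
position: [576.8, -236.2, 101.9]
tcp_rot: [0.728, 0.686, 0.0, 0.0]
force: [-0.4, -0.0, -0.5]
grip_width: 79.8
finger_force: 0.0
```

```bash
python3 - <<'E'
from h import *
to(574.4,-239.5,45,-0.06)
E
```

```text
tool shift [-3.4, -2.2, 56.9, -0.0] cur y ang -0.06 j7 0.56836994828874 pos [ 576.8 -236.2  101.9]
```

Emit:
{"name": "send_rows", "arguments": {
  "increments": [
    [[-3.4,-2.2,10,0,80],[-3.4,-2.2,30,0,80],[-3.4,-2.2,47,0,80],[-3.4,-2.2,57,0,80],[-3.4,-2.2,57,0,80],[-3.4,-2.2,57,0,66],[-3.4,-2.2,57,0,54],[-3.4,-2.2,57,0,44],[-3.4,-2.2,57,0,35],[-3.4,-2.2,57,0,35]]
  ]
}}

```text
t: 36.95
position: [574.7, -239.6, 45.1]
tcp_rot: [0.728, 0.686, 0.0, 0.0]
force: [0.2, -0.1, 1.5]
grip_width: 45.2
finger_force: 30.0
```

Emit:
{"name": "send_rows", "arguments": {
  "increments": [
    [[0,0,0,0,35],[0,0,0,0,35],[0,0,-5,0,35],[0,0,-12,0,35],[0,0,-20,0,35],[0,0,-30,0,35],[0,0,-40,0,35],[0,0,-40,0,35],[0,0,-40,0,35],[0,0,-40,0,35]]
  ]
}}

```text
t: 38.2
position: [574.0, -239.3, 84.4]
tcp_rot: [0.728, 0.686, -0.0, -0.0]
force: [-0.0, 0.5, -0.9]
grip_width: 45.3
finger_force: 30.0
```

```bash
python3 - <<'E'
from h import *
to(537.2,27.1,84,-0.06)
E
```

```text
tool shift [263.7, -52.7, 0.5, 0.0] cur y ang -0.06 j7 0.5830370159747762 pos [ 574.  -239.3   84.4]
```

Emit:
{"name": "send_rows", "arguments": {
  "increments": [
    [[15,-3,0,0,35],[55,-11,0,0,35],[105,-21,0,0,35],[155,-31,0,0,35],[205,-41,0,0,35],[245,-49,0,0,35],[263.7,-52.7,0,0,35],[263.7,-52.7,0,0,35],[263.7,-52.7,0,0,35],[263.7,-52.7,10,0,35]]
  ]
}}

```text
t: 39.45
position: [538.4, 25.4, 75.1]
tcp_rot: [0.729, 0.685, 0.001, 0.001]
force: [-0.4, -0.3, -0.2]
grip_width: 45.0
finger_force: 30.0
```

Emit:
{"name": "send_rows", "arguments": {
  "increments": [
    [[0,0,10,0,35],[0,0,18,0,35],[0,0,24,0,35],[0,0,26,0,35],[0,0,27,0,35],[0,0,27,0,35],[0,0,27,0,35],[0,0,27,0,35],[0,0,27,0,35],[0,0,27,0,35]]
  ]
}}

```text
t: 40.7
position: [537.6, 26.9, 47.9]
tcp_rot: [0.728, 0.686, 0.0, 0.0]
force: [0.6, 0.0, -0.8]
grip_width: 45.4
finger_force: 30.0
```

```bash
python3 - <<'E'
from h import *
to(537.2,27.1,44.2,-0.06)
E
```

```text
tool shift [0.2, -0.4, 3.7, 0.0] cur y ang -0.06 j7 0.24086230326342786 pos [537.6  26.9  47.9]
```

Emit:
{"name": "send_rows", "arguments": {
  "increments": [
    [[0.2,-0.3,1.5,0,35],[0.2,-0.3,3,0,35],[0.2,-0.3,3.7,0,35],[0.2,-0.3,3.7,0,35],[0.2,-0.3,3.7,0,42],[0.2,-0.3,3.7,0,55],[0.2,-0.3,3.7,0,68],[0.2,-0.3,3.7,0,80],[0.2,-0.3,3.7,0,80],[0.2,-0.3,3.7,0,80]]
  ]
}}

```text
t: 41.95
position: [537.2, 27.1, 44.1]
tcp_rot: [0.728, 0.686, -0.0, -0.0]
force: [-0.1, 0.2, 0.6]
grip_width: 79.8
finger_force: 0.0
```

Emit:
{"name": "send_rows", "arguments": {
  "increments": [
    [[0,0,-15,0,80],[0,0,-45,0,80],[0,0,-75,0,80],[0,0,-75,0,80],[0,0,-75,0,80],[-50,0,-75,0,80],[-110,0,-75,0,80],[-170,0,-75,0,80],[-170,0,-75,0,80],[-170,0,-75,0,80]]
  ]
}}

```text
t: 43.2
position: [526.3, -141.9, 118.1]
tcp_rot: [0.728, 0.685, -0.0, -0.001]
force: [-0.6, 1.3, -0.2]
grip_width: 80.4
finger_force: 0.0
```

```bash
python3 - <<'E'
from h import *
to(475,-250.1,120,-0.06)
E
```

```text
tool shift [-111.1, -44.7, -1.9, -0.001] cur y ang -0.061 j7 0.47661440330734683 pos [ 526.3 -141.9  118.1]
```

Emit:
{"name": "send_rows", "arguments": {
  "increments": [
    [[-50,-20,0,0,84],[-95,-38,0,0,84],[-110,-44,0,0,84],[-110,-44,0,0,84],[-110,-44,20,0,84],[-110,-44,20,0,84],[-110,-44,20,0,84],[-110,-44,20,0,84],[-110,-44,20,0,84],[-110,-44,20,0,84]]
  ]
}}

```text
t: 44.45
position: [476.7, -249.8, 99.4]
tcp_rot: [0.728, 0.686, 0.0, 0.0]
force: [-0.2, 0.7, 0.8]
grip_width: 83.9
finger_force: 0.0
```

```bash
python3 - <<'E'
from h import *
to(475,-250.1,45,-0.06)
E
```

```text
tool shift [-0.4, -1.7, 54.4, -0.0] cur y ang -0.06 j7 0.6963972682286034 pos [ 476.7 -249.8   99.4]
```

Emit:
{"name": "send_rows", "arguments": {
  "increments": [
    [[-0.4,-1.7,10,0,84],[-0.4,-1.7,28,0,84],[-0.4,-1.7,45,0,84],[-0.4,-1.7,54.4,0,84],[-0.4,-1.7,54.4,0,84],[-0.4,-1.7,54.4,0,70],[-0.4,-1.7,54.4,0,58],[-0.4,-1.7,54.4,0,48],[-0.4,-1.7,54.4,0,40],[-0.4,-1.7,54.4,0,40]]
  ]
}}

```text
t: 45.7
position: [474.9, -250.0, 45.0]
tcp_rot: [0.728, 0.686, 0.0, 0.0]
force: [-0.5, 0.8, 3.0]
grip_width: 48.4
finger_force: 28.7
```

Emit:
{"name": "send_rows", "arguments": {
  "increments": [
    [[0,0,0,0,40],[0,0,0,0,40],[0,0,-5,0,40],[0,0,-12,0,40],[0,0,-20,0,40],[0,0,-30,0,40],[0,0,-40,0,40],[0,0,-40,0,40],[0,0,-40,0,40],[0,0,-40,0,40]]
  ]
}}

```text
t: 46.95
position: [474.6, -249.9, 84.4]
tcp_rot: [0.728, 0.686, -0.0, -0.0]
force: [-0.5, -0.4, -0.5]
grip_width: 48.8
finger_force: 27.8
```

```bash
python3 - <<'E'
from h import *
to(534,-29.8,84,-0.06)
E
```

```text
tool shift [223.3, 46.1, 0.4, -0.0] cur y ang -0.06 j7 0.7098609542204222 pos [ 474.6 -249.9   84.4]
```

Emit:
{"name": "send_rows", "arguments": {
  "increments": [
    [[15,3,0,0,40],[50,10,0,0,40],[95,20,0,0,40],[140,29,0,0,40],[180,37,0,0,40],[208,43,0,0,40],[219,45,0,0,40],[223.3,46,0,0,40],[223.3,46,0,0,40],[223.3,46,8,0,40]]
  ]
}}

```text
t: 48.2
position: [534.4, -31.4, 76.9]
tcp_rot: [0.729, 0.685, 0.0, 0.001]
force: [-0.7, -0.1, -0.3]
grip_width: 48.8
finger_force: 27.8
```

Emit:
{"name": "send_rows", "arguments": {
  "increments": [
    [[0,0,10,0,40],[0,0,20,0,40],[0,0,26,0,40],[0,0,28,0,40],[0,0,29,0,40],[0,0,29,0,40],[0,0,29,0,40],[0,0,29,0,40],[0,0,29,0,40],[0,0,29,0,40]]
  ]
}}

```text
t: 49.45
position: [534.1, -29.9, 47.8]
tcp_rot: [0.728, 0.686, 0.0, -0.0]
force: [-1.1, -0.3, -0.4]
grip_width: 49.0
finger_force: 27.8
```

```bash
python3 - <<'E'
from h import *
to(534,-29.8,44,-0.06)
E
```

```text
tool shift [0.1, -0.1, 3.8, -0.0] cur y ang -0.06 j7 0.35935114427119064 pos [534.1 -29.9  47.8]
```

Emit:
{"name": "send_rows", "arguments": {
  "increments": [
    [[0,0,1.5,0,40],[0,0,3,0,40],[0,0,3.7,0,40],[0,0,3.7,0,40],[0,0,3.7,0,46],[0,0,3.7,0,58],[0,0,3.7,0,70],[0,0,3.7,0,84],[0,0,3.7,0,84],[0,0,3.7,0,84]]
  ]
}}

```text
t: 50.7
position: [534.1, -29.9, 44.0]
tcp_rot: [0.728, 0.686, -0.0, -0.0]
force: [-0.4, -0.2, -0.2]
grip_width: 84.0
finger_force: 0.0
```

Emit:
{"name": "send_rows", "arguments": {
  "increments": [
    [[0,0,-15,0,84],[0,0,-45,0,84],[0,0,-80,0,84],[0,0,-100,0,84],[0,0,-100,0,84],[-50,0,-100,0,84],[-110,0,-100,0,84],[-170,0,-100,0,84],[-200,0,-100,0,84],[-200,0,-100,0,84]]
  ]
}}

```text
t: 51.95
position: [520.7, -232.4, 143.4]
tcp_rot: [0.73, 0.684, -0.001, -0.0]
force: [0.8, 1.7, -0.3]
grip_width: 84.2
finger_force: 0.0
```

```bash
python3 - <<'E'
from h import *
import cv2
a=ctrl.read_camera('top')[:,:,::-1]
b=cv2.imread('pics/top0.png')
o=np.zeros((600,800,3),np.uint8)
o[:300,:400]=cv2.resize(a[165:240,285:385],(400,300));o[:300,400:]=cv2.resize(b[165:240,285:385],(400,300))
o[300:]=cv2.resize(a[90:270,160:400],(800,600))[:300] if 0 else cv2.resize(a[95:245,170:570],(800,300))
cv2.imwrite('pics/t4.png',o)
E
```

```text
(no output)
```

View pics/t4.png

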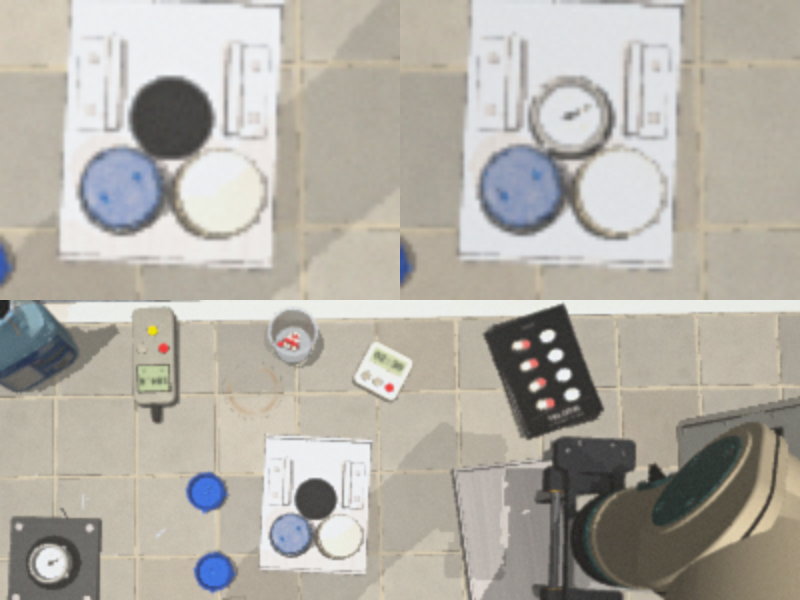

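Jar and bottle are back on their original pixels, (220,191) and (122,190), the same as at the start. The gauge lies on the pad, and the timer and thermometer look untouched. I'll let the arm settle, then hand in.

Emit:
{"name": "send_rows", "arguments": {
  "increments": [
    [[0,0,0,0,84],[0,0,0,0,84],[0,0,0,0,84],[0,0,0,0,84],[0,0,0,0,84],[0,0,0,0,84],[0,0,0,0,84],[0,0,0,0,84],[0,0,0,0,84],[0,0,0,0,84]]
  ]
}}

```text
t: 53.25
position: [522.1, -229.5, 144.0]
tcp_rot: [0.728, 0.686, -0.0, -0.0]
force: [-0.3, -0.2, 0.4]
grip_width: 83.7
finger_force: 0.0
```

```bash
python3 -c "
from cell import ctrl
print(ctrl.hand_in())"
```

```text
the job is handed in; nothing more can be done
None
```

I handed the job in at about 53 s (no verdict came back): the gauge lies on the pad about 4 mm off centre, the jar and bottle are back on their spots, and the timer and thermometer look unmoved; the first gauge grasps closed on nothing because the fingertips sit about 31 mm higher than the tool data says.

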